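# Fetch the corrector magnet from its covered case

## Robot

A 6-joint arm with a two-finger parallel gripper is mounted at the origin on the work surface. World frame = base frame: x ahead of the robot, y to its left, z up, the work surface at z = 0. Lengths are in m, angles in rad, forces in N, time in s.
With the tool pointing down it reaches from about 0.375 to 0.75 m from the base axis. Payload 9 kg.
Tool frame: the origin (TCP) lies midway between the tips of the shut fingers; the grasp point (between the pads) lies 19 mm behind it (pinch_z is the distance from the TCP to the grasp point, in m); z points along the fingers, y is the line along which they close (so a half turn about z gives the same grasp; the last joint's range is limited). The gripper opens to 85 mm and grips with 20 to 120 N. Pads are 22 mm wide; open, the fingers measure 114 mm over their backs; the gripper's body (76 mm by 85 mm) begins 54 mm behind the grasp point. The pads swing forward as they close: fully open they stand 13 mm farther back than shut.
Start: joints at [-1.552, 0.104, 0.097, 1.564, 0, 1.353], TCP at [0.141, -0.583, 0.231] pointing down, gripper open.
Joint ranges: [-2.99, 2.99], [-0.84, 1.86], [-1.1, 1.16], [-1.84, 2.11], [-1.51, 1.56], [-3.14, 3.14]. Speed limits (rad/s): [2.22, 2.22, 2.57, 3.14, 3.14, 3.14].

## Interface

Orientations are given as a rotation vector (axis times angle).
In Python, from workcell import state, snapshot, camera_params, finish_job, recognise, pinpoint, pinch_z gives the robot as it stands.
- The arm moves only by the shell command python3 -m crank 'ROWS'. ROWS is JSON, a list of rows, each an object with "gripper": the closure, from 0 (fully open) to 1 (shut); "delta_pos": the shift along the tool's x, y, z in m, a list of three; "turn": the turn about the tool's z in degrees. In form: [{"gripper": gripper, "delta_pos": [dx, dy, dz], "turn": turn}, ...]. A call has exactly 8 rows; each row shifts and turns the commanded pose from where the row before left it, along the tool's axes as they then stand; what a row does not reach is not made up. A row lasts 1/12 s, in which the tool goes at most 41.7 mm and 7.16 degrees, less where a joint would pass 70% of its speed; a pose out of reach is approached as far as the arm can. A call is refused whole if a number of a shift passes 0.0417 or a number of a turn 7.16, either way. A call with a gripper value outside its range is refused whole. The fingers move at their own pace and stop on an object; the grip force is fixed at half the most. Time passes only in rows, so rows that do not move let the fingers close, or fill a call up. It gives the time, the measured TCP pose, the force, the opening and the grip force at its end, in the units of the state.
- state(): the state, without advancing time (a new reading comes with each control period).
- snapshot(name): name is "scene" or "top" or "wrist"; returns (picture, depth): 480x640x3 uint8, red, green, blue; 480x640 float32, m along the optical axis (not along the pixel's ray), 0 where there is no reading.
- camera_params(name): a dict with "fx", "fy", "cx", "cy" (pixels), "k1" (the pictures are not rectified: a ray, as slopes to the right and down, at radius r is drawn at 1 + k1 r^2 times it, then the intrinsics apply), "cam_to_world" (4x4, takes a point from camera to world coordinates); the wrist camera has in their place "mount" (4x4, takes a point from camera to tool coordinates, whose origin is the TCP and whose axes are the flange's). Camera axes: x right, y up, looking along -z (the intrinsics and any distortion apply to the point x, -y, -z); pixel columns grow to the right and rows downward; lengths in m; the calibration is good to about 2 mm. A picture is of the moment at which its call begins: read the wrist's pose just before it. camera_params takes no time and is no camera call.
- finish_job(): hands the job in; it is judged then, once.
Trained networks look in the newest picture that a camera, given by its name, has taken for a name from the list of things; names that differ only in an ending like _2 or _b are one class to them, and where a whole thing is asked for, a point or a joint stands for the part that bears it (a point fixed in the world has none). Each returns a list of dicts, best first, with "conf" (0 to 1); they miss things now and then, are a little off and sometimes report something else, mostly with a low value. They report only what shows in the picture. A call takes as long as a camera call. They do not tell look-alikes from the thing itself.
- recognise(camera, name): "location" ([x, y, z] in m, in the coordinates of the camera as it stood for that picture, good to about 4 mm: the middle of the surface that is visible of it).
- pinpoint(camera, name): "location" ([x, y, z] in m, in the coordinates of the camera as it stood for that picture, good to about 4 mm: a listed point, or the origin of a listed thing).
The state is a dict: "time": time; "joint_pos": joint angles; "joint_velocities": joint speeds; "tau": joint torques, N m; "eef_pos": TCP position; "ee_rot": TCP orientation; "force": force on the tool from outside, world axes, zero at the start; "wrist_torque": the same for the moment, N m; "width": finger opening in m; "finger_force": force on a finger pad.
Only numpy, scipy, OpenCV 4.12 (cv2) and the standard library are available. Lean on these libraries where they do the work, as an engineer would, in place of code of your own. Each camera call takes 0.05 s, during which the arm holds its last target. There are 200 camera calls.

## Task

One of the three covered pockets of the dark wooden case holds the short red-and-blue corrector magnet. Slide the loose aluminium cover plate by its black rib all the way over to the plain half of the case, away from the robot, without lifting it off the case, and leave it there; then lift the magnet out of its pocket and set it down, not dropped, in the upturned green enamel binnacle cap.

Things in the scene. Friction and masses are not known exactly. Their poses are not given: they have to be found in the camera images.
- case: Dark wooden case, fixed, 228 (x) x 190 (y) mm, flat top 30 mm up. Origin: centre of underside; x runs from the pocket half (near the robot) to the plain half, z up. Pockets at x -54 mm, y -56, 0, +56 mm: 96 (x) x 48 (y), 20 mm deep, floor 10 mm up; one holds the magnet, one a brass plug 22 mm wide, one grey felt. Edge rim 5 mm high, inner faces at x +-109, y +-88 mm.
- cover_grip (a point): Centre of the black rib (18 x, 70 y, 18 mm tall) on the middle of the loose aluminium cover plate (104 x, 168 y, 5 mm thick, 0.25 kg); 14 mm above the plate's underside, 44 mm above the bench; axes nearly the case's. The plate lies on the case's flat top inside the rim, first over all pockets (case x -54 mm); it slides freely along case x until the far rim stops it (this point at case x +57 mm).
- magnet_mid (a point): Centre of the corrector magnet: a rigid bar, half red, half blue, 18 (x) x 36 (y) x 16 mm tall, about 80 g; it attracts nothing. It lies flat on a pocket's floor (centre 18 mm above the bench), roughly in the pocket's middle, long side nearly along case y.
- cap: Green enamel binnacle cap upturned as an open round dish, loose, 0.4 kg: 152 mm across the rim, 40 mm tall, wall 4 mm, inner floor 5 mm above the bench and about 112 mm across. Origin: centre of its underside, z up.
Not all that is in view belongs to the job. What is meant by the part that bears cover_grip is not turquoise, and is the larger of those in its own colour.

How it is judged:
By the outcome, as a careful person would: the job done as asked, in the order asked, and still so for the second after the job is handed in, with the robot touching nothing.
It also fails if it takes over 53 s, if anything falls off the work surface, if the arm or the gripper's body presses on something with over 40 N, if the wrist force passes 120 N, or if a joint passes its speed limit or range.

## Working session

There is one attempt and no reset: what is moved stays moved. The work goes in short steps, Python scripts to look and compute and a shell command to move; the robot and the scene stay as the last step left them, time stands still between calls to the robot, and variables do not carry over. Pictures are saved under pics/ and viewed, at most 10 in all, crops included, and the job is handed in when it is done.

```bash
mkdir -p pics; cat > h.py <<'E'
import numpy as np, cv2
from scipy.spatial.transform import Rotation as R
from workcell import *
def c2w(cam, s=None):
    p=camera_params(cam)
    if 'cam_to_world' in p: return np.array(p['cam_to_world'])
    s=s or state(); T=np.eye(4); T[:3,:3]=R.from_rotvec(s['ee_rot']).as_matrix(); T[:3,3]=s['eef_pos']
    return T@np.array(p['mount'])
def snap(cam,fn=None):
    T=c2w(cam); im,d=snapshot(cam)
    if fn: cv2.imwrite('pics/'+fn,im[:,:,::-1])
    return im,d,T
def cloud(cam,d,T):
    p=camera_params(cam); v,u=np.mgrid[0:480,0:640].astype(float)
    K=np.array([[p['fx'],0,p['cx']],[0,p['fy'],p['cy']],[0,0,1]])
    n=cv2.undistortPoints(np.stack([u,v],-1).reshape(-1,1,2),K,np.array([p['k1'],0,0,0.])).reshape(480,640,2)
    P=np.stack([n[...,0]*d,-n[...,1]*d,-d],-1)
    return P@T[:3,:3].T+T[:3,3]
def find(cam,T,f,name):
    return [(np.round(T[:3,:3]@np.array(o['location'])+T[:3,3],4).tolist(),round(o['conf'],2)) for o in f(cam,name)]
E
python3 - <<'E'
from h import *
s=state(); print({k:np.round(s[k],3).tolist() for k in s}, pinch_z if not callable(pinch_z) else pinch_z())
for c in ['top','scene']:
    im,d,T=snap(c,c+'0.png'); np.savez(c+'0.npz',im=im,d=d,T=T)
    for n in ['case','cover_grip','cap','magnet_mid']: print(c,n,find(c,T,pinpoint,n))
    print(c,'rec',find(c,T,recognise,'cover_grip'))
E
```

```text
{'time': 0.0, 'joint_pos': [-1.552, 0.105, 0.096, 1.564, -0.0, 1.353], 'joint_velocities': [0.0, -0.0, -0.0, 0.002, -0.002, -0.001], 'tau': [0.0, -55.693, 50.365, 0.017, -0.0, 0.0], 'eef_pos': [0.141, -0.583, 0.231], 'ee_rot': [-3.118, -0.371, -0.0], 'force': [0.492, 0.094, 0.439], 'wrist_torque': [0.013, -0.043, 0.055], 'finger_force': 0.0, 'width': 0.085} 0.0187
top case [([0.5673, 0.1397, -0.003], 0.69)]
top cover_grip [([0.3066, 0.1678, 0.0098], 0.95), ([0.3012, -0.2576, 0.0145], 0.9), ([0.5165, 0.1324, 0.0456], 0.85)]
top cap [([0.5298, -0.1947, -0.0033], 0.81)]
top magnet_mid []
top rec [([0.3071, 0.1747, 0.0018], 0.95), ([0.5115, 0.1308, 0.033], 0.66), ([0.3337, -0.267, 0.0067], 0.65)]
scene case [([0.5673, 0.1351, -0.001], 0.68)]
scene cover_grip [([0.3059, 0.1643, 0.0131], 0.89), ([0.298, -0.2568, 0.0162], 0.76), ([0.5155, 0.1239, 0.0451], 0.71)]
scene cap [([0.5336, -0.1981, -0.0032], 0.61)]
scene magnet_mid []
scene rec [([0.3152, -0.2645, 0.0066], 0.98), ([0.3158, 0.1585, 0.0079], 0.92), ([0.524, 0.1108, 0.0356], 0.75)]
```

View pics/top0.png

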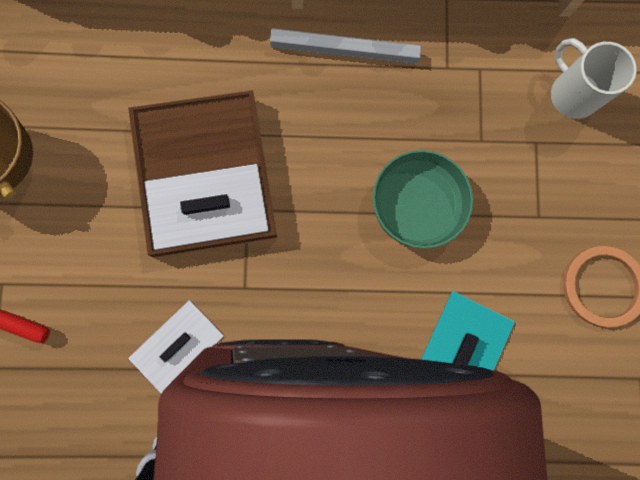

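View pics/scene0.png

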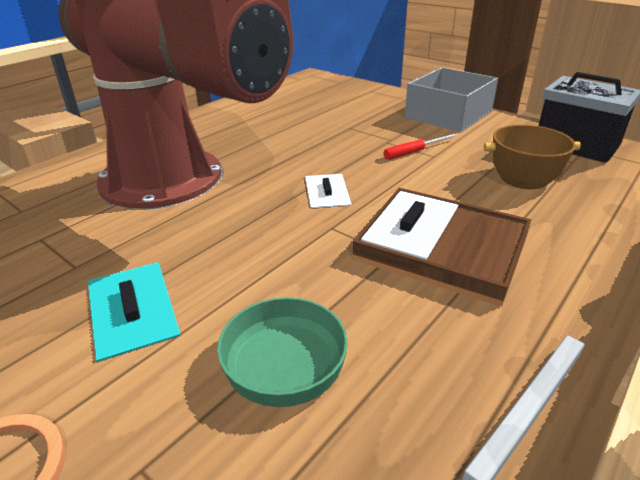

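The top view shows three plates. The larger white one with a black rib is on the case, with its rib at about (205,204). A small white one lies on the bench at (176,346), and a turquoise one at (468,345). The green dish is at (422,198). Next I'll measure the poses from depth.

```bash
python3 - <<'E'
from h import *
for c in ['top','scene']:
    z=np.load(c+'0.npz'); im,d,T=z['im'],z['d'],z['T']; P=cloud(c,d,T); X,Y,Z=P[...,0],P[...,1],P[...,2]
    hsv=cv2.cvtColor(im,cv2.COLOR_RGB2HSV); box=(X>.4)&(X<.75)&(Y>-.02)&(Y<.3)&(d>0)
    def rep(n,m):
        q=P[m]; r=cv2.minAreaRect((q[:,:2]*1000).astype(np.float32)); print(c,n,m.sum(),np.round(r[0],1),np.round(r[1],1),round(r[2],1),'z',np.round(np.percentile(q[:,2],[5,50,95]),4))
    k=np.ones((3,3),np.uint8)
    cl=lambda m: cv2.morphologyEx(m.astype(np.uint8),cv2.MORPH_OPEN,k)>0
    rep('white',cl(box&(hsv[...,1]<50)&(hsv[...,2]>110)&(Z>.025)))
    rep('rib',cl(box&(Z>.044)&(hsv[...,2]<60)&(X<.57)))
    rep('case',cl(box&(Z>.02)))
    g=cl((hsv[...,0]>60)&(hsv[...,0]<85)&(hsv[...,1]>80)&(d>0)&(Z>.033)&(X>.4)&(Y<0)&(Y>-.35))
    q=(P[g][:,:2]*1000).astype(np.float32); print(c,'cap',cv2.minEnclosingCircle(q))
E
```

```text
top white 7225 [515.8 128.9] [107.1 170.2] 11.0 z [0.0321 0.0347 0.0371]
top rib 564 [513.8 127. ] [17.2 67.5] 10.6 z [0.0483 0.0525 0.0545]
top case 19034 [568.9 137.6] [230.8 191. ] 11.0 z [0.028  0.0328 0.0375]
top cap ((533.4174194335938, -195.88656616210938), 75.31581115722656)
scene white 3563 [513.6 128.3] [108.  179.9] 10.7 z [0.033  0.0348 0.0362]
scene rib 311 [516.7 123.7] [17.1 65.8] 11.3 z [0.0459 0.0524 0.0539]
scene case 11417 [568.5 136.4] [228.9 195.1] 10.6 z [0.0268 0.0314 0.0363]
scene cap ((533.4262084960938, -196.80841064453125), 76.25878143310547)
```

```bash
python3 -m crank '[{"gripper":0,"delta_pos":[0,0,0],"turn":-7.1},{"gripper":0,"delta_pos":[0,0,0],"turn":-7.1},{"gripper":0,"delta_pos":[0,0,0],"turn":-7.1},{"gripper":0,"delta_pos":[0,0,0],"turn":-7.1},{"gripper":0,"delta_pos":[0,0,0],"turn":-7.1},{"gripper":0,"delta_pos":[0,0,0],"turn":-7.1},{"gripper":0,"delta_pos":[0,0,0],"turn":-7.1},{"gripper":0,"delta_pos":[0,0,0],"turn":-7.1}]'
python3 -m crank '[{"gripper":0,"delta_pos":[0,0,0],"turn":-7.1},{"gripper":0,"delta_pos":[0,0,0],"turn":-7.1},{"gripper":0,"delta_pos":[0,0,0],"turn":-7.1},{"gripper":0,"delta_pos":[0,0,0],"turn":-7.1},{"gripper":0,"delta_pos":[0,0,0],"turn":-2.1},{"gripper":0,"delta_pos":[0,0.04,0],"turn":0},{"gripper":0,"delta_pos":[0,0.04,0],"turn":0},{"gripper":0,"delta_pos":[0.02,0.03,0],"turn":0}]'
```

```text
time: 1.27
eef_pos: [0.1408, -0.5833, 0.2314]
ee_rot: [2.562, 1.818, -0.0]
force: [-0.8, 0.4, -0.1]
width: 0.0856
finger_force: 0.0
time: 1.93
eef_pos: [0.2468, -0.5437, 0.2303]
ee_rot: [2.002, 2.42, 0.001]
force: [1.1, 0.1, -0.1]
width: 0.0855
finger_force: 0.0
```

```bash
python3 -m crank '[{"gripper":0,"delta_pos":[0.033,0.024,0],"turn":0},{"gripper":0,"delta_pos":[0.033,0.024,0],"turn":0},{"gripper":0,"delta_pos":[0.033,0.024,0],"turn":0},{"gripper":0,"delta_pos":[0.033,0.024,0],"turn":0},{"gripper":0,"delta_pos":[0.033,0.024,0],"turn":0},{"gripper":0,"delta_pos":[0.033,0.024,0],"turn":0},{"gripper":0,"delta_pos":[0.033,0.024,0],"turn":0},{"gripper":0,"delta_pos":[0.033,0.024,0],"turn":0}]'
python3 -m crank '[{"gripper":0.3,"delta_pos":[0.033,0.024,0],"turn":0},{"gripper":0.3,"delta_pos":[0.033,0.024,0],"turn":0},{"gripper":0.3,"delta_pos":[0.033,0.024,0],"turn":0},{"gripper":0.3,"delta_pos":[0.033,0.024,0],"turn":0},{"gripper":0.3,"delta_pos":[0.033,0.024,0],"turn":0},{"gripper":0.3,"delta_pos":[0.033,0.024,0],"turn":0},{"gripper":0.3,"delta_pos":[0.033,0.024,0],"turn":0},{"gripper":0.3,"delta_pos":[0.033,0.024,0],"turn":0}]'
python3 -m crank '[{"gripper":0.3,"delta_pos":[0.033,0.007,0],"turn":0},{"gripper":0.3,"delta_pos":[0.033,0,0],"turn":0},{"gripper":0.3,"delta_pos":[0.0126,0,0.0],"turn":0},{"gripper":0.3,"delta_pos":[0,0,0.03],"turn":0},{"gripper":0.3,"delta_pos":[0,0,0.03],"turn":0},{"gripper":0.3,"delta_pos":[0,0,0.02],"turn":0},{"gripper":0.3,"delta_pos":[0,0,0],"turn":0},{"gripper":0.3,"delta_pos":[0,0,0],"turn":0}]'
python3 - <<'E'
from h import *
im,d,T=snap('wrist','w1.png'); s=state(); print(s['eef_pos'],s['width'],find('wrist',T,pinpoint,'cover_grip'),find('wrist',T,pinpoint,'case'))
E
```

```text
time: 2.6
eef_pos: [0.3842, -0.2457, 0.2315]
ee_rot: [2.001, 2.421, -0.0]
force: [-0.2, 0.3, 0.9]
width: 0.0853
finger_force: 0.0
time: 3.27
eef_pos: [0.5231, 0.0502, 0.2315]
ee_rot: [2.0, 2.421, 0.0]
force: [0.5, -0.8, 0.2]
width: 0.0599
finger_force: 0.0
time: 3.93
eef_pos: [0.5139, 0.1263, 0.1509]
ee_rot: [-2.001, -2.421, 0.002]
force: [0.8, -0.3, 0.2]
width: 0.0598
finger_force: 0.0
[0.51493032 0.12625783 0.15240466] 0.06005675466297124 [([0.3099, 0.1667, 0.0118], 0.72), ([0.5148, 0.1225, 0.0456], 0.61)] [([0.5648, 0.1377, -0.0015], 0.59)]
```

View pics/w1.png

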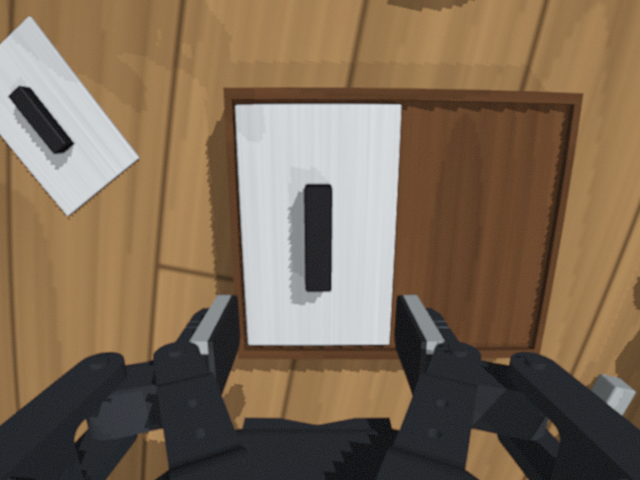

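The wrist view shows the fingers, with tips near (225,300) and (410,300), centred on the rib at (318,237) and aligned with it. Next I'll descend and cage the rib.

```bash
python3 -m crank '[{"gripper":0.55,"delta_pos":[0,0,0.03],"turn":0},{"gripper":0.55,"delta_pos":[0,0,0.03],"turn":0},{"gripper":0.55,"delta_pos":[0,0,0.02],"turn":0},{"gripper":0.55,"delta_pos":[0,0,0.015],"turn":0},{"gripper":0.55,"delta_pos":[0,0,0.01],"turn":0},{"gripper":0.55,"delta_pos":[0,0,0.007],"turn":0},{"gripper":0.7,"delta_pos":[0,0,0],"turn":0},{"gripper":0.75,"delta_pos":[0,0,0],"turn":0}]'
python3 -m crank '[{"gripper":0.75,"delta_pos":[0,0,0],"turn":0},{"gripper":0.75,"delta_pos":[0,0.003,0],"turn":0},{"gripper":0.75,"delta_pos":[0,0.005,0],"turn":0},{"gripper":0.75,"delta_pos":[0,0.008,0],"turn":0},{"gripper":0.75,"delta_pos":[0,0.008,0],"turn":0},{"gripper":0.75,"delta_pos":[0,0.008,0],"turn":0},{"gripper":0.75,"delta_pos":[0,0.004,0],"turn":0},{"gripper":0.75,"delta_pos":[0,0,0],"turn":0}]'
```

```text
time: 4.75
eef_pos: [0.5153, 0.1265, 0.0403]
ee_rot: [2.001, 2.421, 0.001]
force: [0.8, -0.1, -0.7]
width: 0.0212
finger_force: 0.0
time: 5.42
eef_pos: [0.5513, 0.1335, 0.0392]
ee_rot: [2.001, 2.421, 0.001]
force: [-0.0, -0.3, 0.0]
width: 0.0215
finger_force: 0.0
```

```bash
python3 -m crank '[{"gripper":0.75,"delta_pos":[0,0.004,0],"turn":0},{"gripper":0.75,"delta_pos":[0,0.008,0],"turn":0},{"gripper":0.75,"delta_pos":[0,0.01,0],"turn":0},{"gripper":0.75,"delta_pos":[0,0.01,0],"turn":0},{"gripper":0.75,"delta_pos":[0,0.01,0],"turn":0},{"gripper":0.75,"delta_pos":[0,0.01,0],"turn":0},{"gripper":0.75,"delta_pos":[0,0.008,0],"turn":0},{"gripper":0.75,"delta_pos":[0,0.004,0],"turn":0}]'
python3 - <<'E'
from h import *
im,d,T=snap('wrist','w2.png'); s=state(); print(s['eef_pos'],s['force'],find('wrist',T,pinpoint,'cover_grip'))
E
```

```text
time: 6.08
eef_pos: [0.6134, 0.1455, 0.0391]
ee_rot: [-2.001, -2.422, 0.0]
force: [-3.1, -1.1, 2.7]
width: 0.0212
finger_force: 1.9
[0.61374562 0.14547515 0.03913765] [0.55668993 0.54535404 0.23838875] [([0.612, 0.1406, 0.0452], 0.8)]
```

View pics/w2.png

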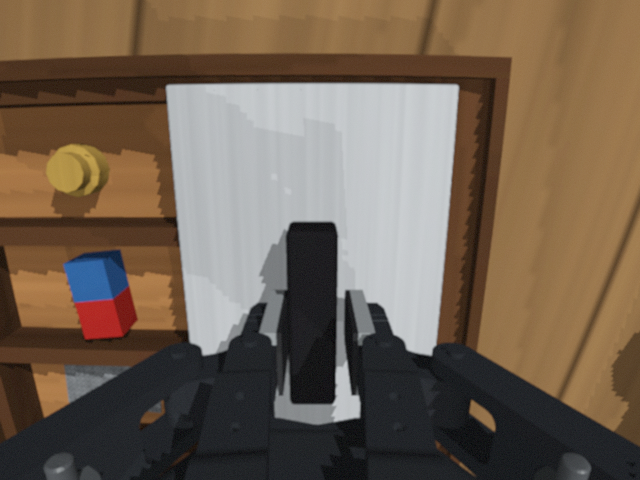

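The plate is sliding along, and its far edge, at column 460, is about 12 mm short of the rim at about 487. The magnet is in the middle pocket, around (100,295).

```bash
python3 -m crank '[{"gripper":0.75,"delta_pos":[0,0.003,0],"turn":0},{"gripper":0.75,"delta_pos":[0,0.003,0],"turn":0},{"gripper":0.75,"delta_pos":[0,0.002,0],"turn":0},{"gripper":0.75,"delta_pos":[0,0.001,0],"turn":0},{"gripper":0.75,"delta_pos":[0,0.001,0],"turn":0},{"gripper":0.75,"delta_pos":[0,0.001,0],"turn":0},{"gripper":0.75,"delta_pos":[0,0.001,0],"turn":0},{"gripper":0.75,"delta_pos":[0,0,0],"turn":0}]'
```

```text
time: 6.85
eef_pos: [0.6248, 0.1477, 0.0393]
ee_rot: [2.001, 2.422, 0.0]
force: [-0.4, -0.3, -0.3]
width: 0.0213
finger_force: 0.3
```

```bash
python3 -m crank '[{"gripper":0.75,"delta_pos":[0,0.001,0],"turn":0},{"gripper":0.75,"delta_pos":[0,0.001,0],"turn":0},{"gripper":0.75,"delta_pos":[0,0,0],"turn":0},{"gripper":0.75,"delta_pos":[0,0,0],"turn":0},{"gripper":0.75,"delta_pos":[0,0,0],"turn":0},{"gripper":0.75,"delta_pos":[0,0,0],"turn":0},{"gripper":0.75,"delta_pos":[0,0,0],"turn":0},{"gripper":0.75,"delta_pos":[0,0,0],"turn":0}]'
python3 -m crank '[{"gripper":0.75,"delta_pos":[0,0.001,0],"turn":0},{"gripper":0.75,"delta_pos":[0,0.001,0],"turn":0},{"gripper":0.75,"delta_pos":[0,0,0],"turn":0},{"gripper":0.75,"delta_pos":[0,0,0],"turn":0},{"gripper":0.75,"delta_pos":[0,0,0],"turn":0},{"gripper":0.75,"delta_pos":[0,0,0],"turn":0},{"gripper":0.75,"delta_pos":[0,0,0],"turn":0},{"gripper":0.75,"delta_pos":[0,0,0],"turn":0}]'
```

```text
time: 7.52
eef_pos: [0.6258, 0.148, 0.0392]
ee_rot: [-2.0, -2.421, 0.002]
force: [-5.7, -0.9, 3.4]
width: 0.021
finger_force: 2.8
time: 8.18
eef_pos: [0.626, 0.148, 0.0392]
ee_rot: [-1.999, -2.419, 0.007]
force: [-15.8, -3.9, 9.1]
width: 0.0213
finger_force: 7.9
```

The plate is against the far rim (16 N contact). I'll open the fingers, rise, and go over the magnet.

```bash
python3 -m crank '[{"gripper":0.45,"delta_pos":[0,-0.002,0],"turn":0},{"gripper":0.45,"delta_pos":[0,0,0],"turn":0},{"gripper":0.45,"delta_pos":[0,0,0],"turn":0},{"gripper":0.45,"delta_pos":[0,0,0],"turn":0},{"gripper":0.45,"delta_pos":[0,0,-0.015],"turn":0},{"gripper":0.45,"delta_pos":[0,0,-0.025],"turn":0},{"gripper":0.45,"delta_pos":[0,0,-0.04],"turn":0},{"gripper":0.45,"delta_pos":[0,0,-0.03],"turn":0}]'
python3 -m crank '[{"gripper":0.45,"delta_pos":[0,-0.03,0],"turn":0},{"gripper":0.45,"delta_pos":[0,-0.04,0],"turn":0},{"gripper":0.45,"delta_pos":[0,-0.03,0],"turn":0},{"gripper":0.45,"delta_pos":[0,-0.012,0],"turn":0},{"gripper":0.45,"delta_pos":[0,0,0],"turn":0},{"gripper":0.45,"delta_pos":[0,0,0],"turn":0},{"gripper":0.45,"delta_pos":[0,0,0],"turn":0},{"gripper":0.45,"delta_pos":[0,0,0],"turn":0}]'
cat > m.py <<'E'
from h import *
import sys
im,d,T=snap('wrist',sys.argv[1]); s=state(); p=np.array(s['eef_pos']); Rm=R.from_rotvec(s['ee_rot']).as_matrix()
print(p,s['width'],find('wrist',T,pinpoint,'magnet_mid'))
P=cloud('wrist',d,T); X,Y,Z=np.moveaxis(P,-1,0); h=cv2.cvtColor(im,cv2.COLOR_RGB2HSV)
b=(d>0)&(X>.44)&(X<.6)&(Y>.03)&(Y<.23)&(Z<.04)&(h[...,1]>150)&(h[...,2]>60)
red=b&((h[...,0]<5)|(h[...,0]>174)); blu=b&(h[...,0]>100)&(h[...,0]<130)
m=(red|blu)&(Z>.0225); q=P[m]
r=cv2.minAreaRect((q[:,:2]*1000).astype(np.float32)); print(red.sum(),blu.sum(),r,np.percentile(q[:,2],[5,50,95]))
c=np.r_[np.array(r[0])/1000,.018]; print('delta in tool',np.round(Rm.T@(c-p),4)); print('tool yaw',np.degrees(np.arctan2(Rm[1,0],Rm[0,0])))
w=(d>0)&(h[...,1]<50)&(h[...,2]>110)&(Z>.03)&(Z<.04)&(X>.53)&(X<.75)
print('plate',cv2.minAreaRect((P[w][:,:2]*1000).astype(np.float32)),np.percentile(Z[w],[5,50,95]))
E
python3 m.py w3.png
```

```text
time: 8.85
eef_pos: [0.6268, 0.1481, 0.1515]
ee_rot: [2.001, 2.421, 0.001]
force: [0.7, -0.6, 1.0]
width: 0.0467
finger_force: 0.0
time: 9.52
eef_pos: [0.5175, 0.1269, 0.1493]
ee_rot: [2.001, 2.421, 0.0]
force: [-0.6, 0.5, 0.1]
width: 0.0471
finger_force: 0.0
[0.51741495 0.12691496 0.14917577] 0.04709284018577858 [([0.516, 0.1251, 0.0183], 0.61)]
613 626 ((517.301025390625, 124.59022521972656), (17.474117279052734, 36.32322311401367), 15.622920989990234) [0.02496663 0.02613683 0.02737024]
delta in tool [-0.0022 -0.0006  0.1312]
tool yaw 100.86151886229428
plate ((624.2316284179688, 147.11477661132812), (105.60506439208984, 172.28460693359375), 10.773831367492676) [0.03387301 0.03503149 0.03615128]
```

View pics/w3.png

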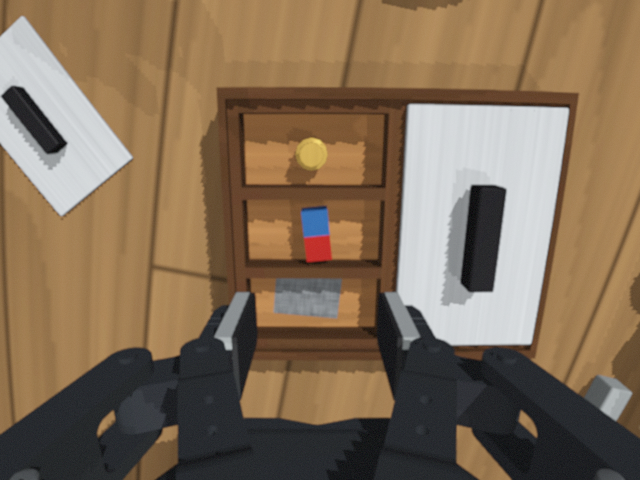

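The magnet is at about (316,234) in the middle pocket, yawed about 15.6°. The plate is flush at the far rim. I'll descend onto the magnet and grip it.

```bash
python3 -m crank '[{"gripper":0.5,"delta_pos":[-0.002,0,0.02],"turn":-4.7},{"gripper":0.5,"delta_pos":[0,0,0.03],"turn":0},{"gripper":0.5,"delta_pos":[0,0,0.03],"turn":0},{"gripper":0.5,"delta_pos":[0,0,0.025],"turn":0},{"gripper":0.5,"delta_pos":[0,0,0.015],"turn":0},{"gripper":0.5,"delta_pos":[0,0,0.01],"turn":0},{"gripper":0.5,"delta_pos":[0,0,0.005],"turn":0},{"gripper":0.5,"delta_pos":[0,0,0],"turn":0}]'
python3 -m crank '[{"gripper":0.6,"delta_pos":[0,0,0.001],"turn":0},{"gripper":0.7,"delta_pos":[0,0,0],"turn":0},{"gripper":0.8,"delta_pos":[0,0,0],"turn":0},{"gripper":1,"delta_pos":[0,0,0],"turn":0},{"gripper":1,"delta_pos":[0,0,0],"turn":0},{"gripper":1,"delta_pos":[0,0,0],"turn":0},{"gripper":1,"delta_pos":[0,0,0],"turn":0},{"gripper":1,"delta_pos":[0,0,0],"turn":0}]'
```

```text
time: 10.28
eef_pos: [0.5167, 0.125, 0.0135]
ee_rot: [-1.9, -2.501, 0.001]
force: [-0.1, -0.5, -0.6]
width: 0.0426
finger_force: 0.0
time: 10.95
eef_pos: [0.518, 0.1249, 0.0147]
ee_rot: [1.899, 2.5, 0.002]
force: [-1.3, 0.1, 6.2]
width: 0.0165
finger_force: 59.7
```

```bash
python3 -m crank '[{"gripper":1,"delta_pos":[0,0,-0.005],"turn":0},{"gripper":1,"delta_pos":[0,0,-0.01],"turn":0},{"gripper":1,"delta_pos":[0,0,-0.02],"turn":0},{"gripper":1,"delta_pos":[0,0,-0.03],"turn":0},{"gripper":1,"delta_pos":[0,0,-0.03],"turn":0},{"gripper":1,"delta_pos":[0,0,-0.025],"turn":0},{"gripper":1,"delta_pos":[0,0,0],"turn":0},{"gripper":1,"delta_pos":[0,0,0],"turn":0}]'
python3 - <<'E'
from h import *
im,d,T=snap('wrist','w4.png'); s=state(); p=np.array(s['eef_pos']); Rm=R.from_rotvec(s['ee_rot']).as_matrix(); print(p,s['width'],s['finger_force'])
t=np.array([.5335,-.1963,p[2]]); print('to cap, tool',np.round(Rm.T@(t-p),4)); print(find('wrist',T,pinpoint,'magnet_mid'))
E
```

```text
time: 11.62
eef_pos: [0.5182, 0.1249, 0.1356]
ee_rot: [1.898, 2.499, 0.003]
force: [-0.3, -0.2, -1.1]
width: 0.0161
finger_force: 59.0
[0.5172398  0.12493508 0.13381192] 0.016009705082420847 58.96610051393509
to cap, tool [-0.3138 -0.0705  0.    ]
[([0.5144, 0.1261, 0.139], 0.87)]
```

View pics/w4.png

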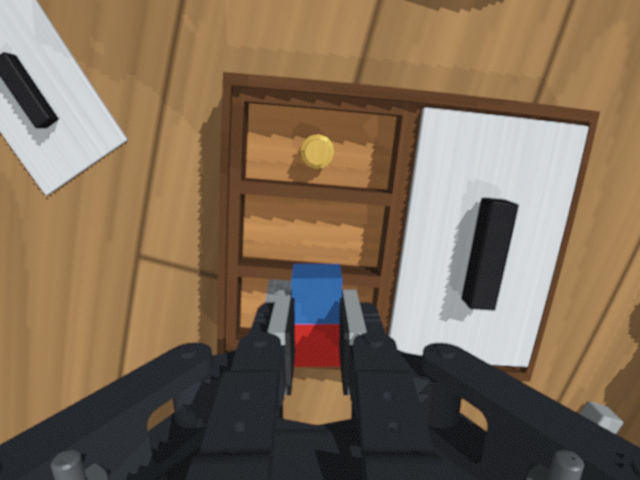

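The magnet is held between the pads at (317,315), its pocket is empty, and the plate is undisturbed. I'll carry it over the cap.

```bash
python3 -m crank '[{"gripper":1,"delta_pos":[-0.02,-0.005,0],"turn":0},{"gripper":1,"delta_pos":[-0.035,-0.008,0],"turn":0},{"gripper":1,"delta_pos":[-0.035,-0.008,0],"turn":0},{"gripper":1,"delta_pos":[-0.035,-0.008,0],"turn":0},{"gripper":1,"delta_pos":[-0.035,-0.008,0],"turn":0},{"gripper":1,"delta_pos":[-0.035,-0.008,0],"turn":0},{"gripper":1,"delta_pos":[-0.035,-0.008,0],"turn":0},{"gripper":1,"delta_pos":[-0.035,-0.008,0],"turn":0}]'
python3 -m crank '[{"gripper":1,"delta_pos":[-0.03,-0.006,0],"turn":0},{"gripper":1,"delta_pos":[-0.0188,-0.0035,0],"turn":0},{"gripper":1,"delta_pos":[0,0,0.015],"turn":0},{"gripper":1,"delta_pos":[0,0,0.025],"turn":0},{"gripper":1,"delta_pos":[0,0,0.025],"turn":0},{"gripper":1,"delta_pos":[0,0,0.02],"turn":0},{"gripper":1,"delta_pos":[0,0,0],"turn":0},{"gripper":1,"delta_pos":[0,0,0],"turn":0}]'
python3 - <<'E'
from h import *
im,d,T=snap('wrist','w5.png'); print(state()['eef_pos'],state()['finger_force']); print(find('wrist',T,pinpoint,'cap'))
E
```

```text
time: 12.38
eef_pos: [0.5282, -0.148, 0.1317]
ee_rot: [-1.899, -2.5, 0.001]
force: [0.9, 1.2, -0.6]
width: 0.0164
finger_force: 59.0
time: 13.05
eef_pos: [0.5317, -0.1952, 0.0464]
ee_rot: [-1.898, -2.498, 0.001]
force: [0.0, 0.4, -1.1]
width: 0.0166
finger_force: 58.9
[ 0.53283078 -0.19594534  0.04816875] 58.915228843688965
[([0.5302, -0.1978, 0.0005], 0.75)]
```

View pics/w5.png

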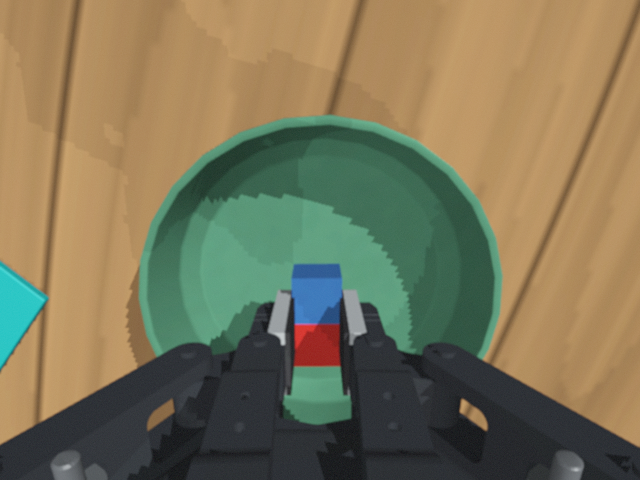

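The magnet is centred over the cap. I'll lower it until it touches.

```bash
python3 -m crank '[{"gripper":1,"delta_pos":[0,0,0.01],"turn":0},{"gripper":1,"delta_pos":[0,0,0.01],"turn":0},{"gripper":1,"delta_pos":[0,0,0.008],"turn":0},{"gripper":1,"delta_pos":[0,0,0.004],"turn":0},{"gripper":1,"delta_pos":[0,0,0.003],"turn":0},{"gripper":1,"delta_pos":[0,0,0],"turn":0},{"gripper":1,"delta_pos":[0,0,0],"turn":0},{"gripper":1,"delta_pos":[0,0,0],"turn":0}]'
python3 -m crank '[{"gripper":1,"delta_pos":[0,0,0.001],"turn":0},{"gripper":1,"delta_pos":[0,0,0],"turn":0},{"gripper":1,"delta_pos":[0,0,0.001],"turn":0},{"gripper":1,"delta_pos":[0,0,0],"turn":0},{"gripper":1,"delta_pos":[0,0,0],"turn":0},{"gripper":1,"delta_pos":[0,0,0],"turn":0},{"gripper":1,"delta_pos":[0,0,0],"turn":0},{"gripper":1,"delta_pos":[0,0,0],"turn":0}]'
```

```text
time: 13.82
eef_pos: [0.5335, -0.1965, 0.0137]
ee_rot: [1.9, 2.501, -0.0]
force: [-0.1, 0.1, -1.1]
width: 0.0162
finger_force: 58.9
time: 14.48
eef_pos: [0.5333, -0.1963, 0.0113]
ee_rot: [1.9, 2.502, -0.0]
force: [-0.9, 0.6, -0.9]
width: 0.0163
finger_force: 58.9
```

```bash
python3 -m crank '[{"gripper":1,"delta_pos":[0,0,0.001],"turn":0},{"gripper":1,"delta_pos":[0,0,0],"turn":0},{"gripper":1,"delta_pos":[0,0,0],"turn":0},{"gripper":1,"delta_pos":[0,0,0],"turn":0},{"gripper":1,"delta_pos":[0,0,0],"turn":0},{"gripper":1,"delta_pos":[0,0,0],"turn":0},{"gripper":1,"delta_pos":[0,0,0],"turn":0},{"gripper":1,"delta_pos":[0,0,0],"turn":0}]'
python3 -m crank '[{"gripper":1,"delta_pos":[0,0,0.001],"turn":0},{"gripper":1,"delta_pos":[0,0,0],"turn":0},{"gripper":1,"delta_pos":[0,0,0],"turn":0},{"gripper":1,"delta_pos":[0,0,0],"turn":0},{"gripper":1,"delta_pos":[0,0,0],"turn":0},{"gripper":1,"delta_pos":[0,0,0],"turn":0},{"gripper":1,"delta_pos":[0,0,0],"turn":0},{"gripper":1,"delta_pos":[0,0,0],"turn":0}]'
```

```text
time: 15.15
eef_pos: [0.5333, -0.1963, 0.0103]
ee_rot: [1.9, 2.502, -0.0]
force: [0.5, -0.3, -0.3]
width: 0.016
finger_force: 58.9
time: 15.82
eef_pos: [0.5335, -0.1964, 0.0097]
ee_rot: [1.9, 2.501, -0.0]
force: [-2.3, 1.2, 5.4]
width: 0.0166
finger_force: 59.6
```

It has touched down. I'll release and retreat.

```bash
python3 -m crank '[{"gripper":0.75,"delta_pos":[0,0,0],"turn":0},{"gripper":0.65,"delta_pos":[0,0,0],"turn":0},{"gripper":0.5,"delta_pos":[0,0,0],"turn":0},{"gripper":0.5,"delta_pos":[0,0,0],"turn":0},{"gripper":0.5,"delta_pos":[0,0,-0.005],"turn":0},{"gripper":0.5,"delta_pos":[0,0,-0.02],"turn":0},{"gripper":0.5,"delta_pos":[0,0,-0.035],"turn":0},{"gripper":0.5,"delta_pos":[0,0,-0.04],"turn":0}]'
python3 -m crank '[{"gripper":0.5,"delta_pos":[0,0,-0.04],"turn":0},{"gripper":0.5,"delta_pos":[-0.02,0,-0.02],"turn":0},{"gripper":0.5,"delta_pos":[-0.03,0,0],"turn":0},{"gripper":0.5,"delta_pos":[-0.03,0,0],"turn":0},{"gripper":0.5,"delta_pos":[-0.02,0,0],"turn":0},{"gripper":0.5,"delta_pos":[0,0,0],"turn":0},{"gripper":0.5,"delta_pos":[0,0,0],"turn":0},{"gripper":0.5,"delta_pos":[0,0,0],"turn":0}]'
python3 - <<'E'
from h import *
im,d,T=snap('scene','s2.png'); print(find('scene',T,pinpoint,'magnet_mid'),find('scene',T,pinpoint,'cover_grip'),find('scene',T,pinpoint,'cap'))
E
```

```text
time: 16.48
eef_pos: [0.5318, -0.1953, 0.1087]
ee_rot: [-1.898, -2.499, 0.001]
force: [0.9, -0.1, -0.4]
width: 0.0426
finger_force: 0.0
time: 17.15
eef_pos: [0.5599, -0.2921, 0.1694]
ee_rot: [-1.9, -2.501, -0.0]
force: [0.4, 0.1, 0.3]
width: 0.043
finger_force: 0.0
[([0.5348, -0.1971, 0.0163], 0.96)] [([0.6275, 0.1473, 0.0464], 0.95), ([0.3074, 0.1655, 0.0144], 0.78), ([0.2944, -0.256, 0.017], 0.62)] [([0.537, -0.1967, -0.0043], 0.63)]
```

View pics/s2.png

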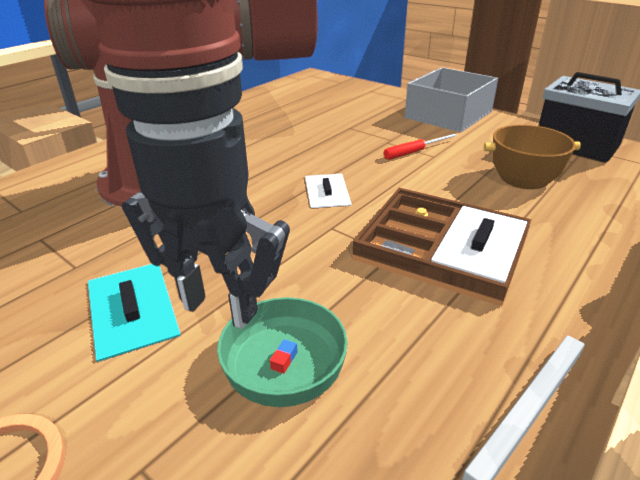

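The magnet lies flat in the cap at (284,355). The plate rests on the plain half of the case at (483,240), and the arm is clear of everything.

```bash
python3 -c "
from workcell import finish_job; print(finish_job())"
```

```text
the job is handed in; nothing more can be done
None
```

The cover plate was slid to the far rim on the plain half, the magnet was set down in the green cap, and the job was handed in at about 17 s with the arm clear; no verdict was returned.

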